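# Open the battery bay of a classroom speaker

## Robot

A 6-joint arm with a two-finger parallel gripper is mounted at the origin on the work surface. World frame = base frame: x ahead of the robot, y to its left, z up, the work surface at z = 0. Lengths are in m, angles in rad, forces in N, time in s.
With the tool pointing down it reaches from about 0.325 to 0.85 m from the base axis. Payload 15.5 kg.
Tool frame: the origin (TCP) lies at the very end of the fingers, on their centre line; the grasp point (between the pads) lies 19 mm behind it; z points along the fingers, y is the direction in which the jaws open and shut (so a half turn about z gives the same grasp; the last joint's range is limited). The gripper opens to 91 mm and grips with 3 to 60 N. Pads are 32 mm wide; open, the fingers measure 118 mm over their backs; the gripper's body (76 mm by 178 mm) begins 60 mm behind the grasp point.
Start: joints at [1.06, 0.494, 1.345, -0, 1.302, -0.096], TCP at [0.252, 0.572, 0.177] pointing down, gripper open.
Joint ranges: [-2.91, 2.91], [-0.82, 2.16], [0.22, 2.67], [-1.22, 4.37], [0.12, 2.79], [-3.08, 3.08]. Speed limits (rad/s): [1.89, 1.89, 2.57, 3.01, 3.01, 3.01].

## Interface

Orientations are given as a rotation vector (axis times angle).
In Python, from bench import manip gives the robot as it stands.
- The arm moves only by the tool arm_command, never from a script. Its argument "deltas" is a list of rows, each a list of 7 numbers: the turn, a rotation vector about the world's x, y, z in degrees, then the shift along the world's x, y, z in cm, then the closure, from 0 (fully open) to 1 (shut). A call has 1 to 8 rows; each row shifts and turns the pose as measured when the row begins; what a row does not reach is not made up. A row lasts 1/10 s, in which the tool goes at most 50 mm and 8.59 degrees, less where a joint would pass 70% of its speed; a pose out of reach is approached as far as the arm can. A call with a gripper value outside its range is refused whole. The fingers move at their own pace and stop on an object; the grip force is fixed at half the most. Time passes only in rows, so rows that do not move let the fingers close. It gives the time, the measured TCP pose, the force and the opening at its end, in the units of the state.
- manip.state(): the state, without advancing time (a new reading comes with each control period).
- manip.read_camera(name): name is "side" or "top"; returns a dict with "frame" (400x640x3 uint8, blue, green, red), "fx", "fy", "cx", "cy" (pixels), "R" (3x3) and "t" (3): a world point X has camera coordinates R X + t. Camera axes: x right, y down, z forward; pixel columns grow to the right and rows downward; lengths in m; the calibration is good to about 2 mm. A picture is of the moment at which its call begins. There is no depth.
- manip.job_done(): hands the job in, once; it reports no verdict.
The state is a dict: "time_s": time; "qpos": joint angles; "joint_velocities": joint speeds; "tau": joint torques, N m; "eef_pos": TCP position; "tool_rot": TCP orientation; "force": force on the tool from outside, world axes, zero at the start; "wrist_torque": the same for the moment, N m; "opening": finger opening in m.
Only numpy, scipy, OpenCV 4.12 (cv2) and the standard library are available. Lean on these libraries where they do the work, as an engineer would, in place of code of your own. Each camera call takes 0.05 s, during which the arm holds its last target. There are 200 camera calls.

## Task

The blue speaker lies face down on the craft table. With a fingertip, press the orange snap tab on its back all the way in; then push the released yellow battery cover along its guides, over the tab, until the whole battery bay is open, and leave the cover lying flat on the speaker's back. Do not lift the cover or force it past the unpressed tab, and leave the glue stick, paint jar and tape roll where they are.

Things in the scene. Friction and masses are not known exactly. Their poses are not given: they have to be found in the camera images.
- case: Blue speaker, fixed, 240 (x) x 120 (y) x 46 mm high; origin at the centre of its underside, z up. Its back is the top face, 46 mm above the origin. The battery bay and yellow cover are in its -x half; the cover opens towards +x. Guide rails 5 mm high run along x at y = +-43 mm; a 4 mm high stop closes their rear end. No stop at the +x end: pushed over 145 mm, the cover reaches the edge.
- bay (a point): Centre of the bay's mouth (with three battery cells in it), on the speaker's back at x = -60, y = 0 mm of the speaker; the opening is 56 (x) x 52 (y) mm.
- cover: Loose yellow battery cover, 70 (x) x 80 (y) mm, about 50 g; origin at the centre of its underside, axes as the speaker's. Home: centred over the bay, 46 mm up. Plate top 5 mm above the origin; two 2 mm runners carry it, so its middle clears the pressed tab. Slides freely between the rails, 1.5 mm play each side. The bay is wholly open once it has gone 63 mm towards +x; 80 to 100 is comfortable.
- cover_rib (a point): Middle of the top edge of the cover's upright push rib: 5 mm thick (x), 50 mm long (y), 12 mm high above the plate (top 17 mm above the cover's origin), at x = +12 mm of the cover. Behind it (-x side) 44 mm of flat plate is free for a fingertip.
- tab (a joint): Travel of the orange snap tab, in m: 0 = standing proud and blocking the cover, grows as it is pressed straight down, end stop at 0.0085. The cover is free from about 0.0065. It needs about 4 N, slides evenly and stays where it is left (no spring back).
- tab_top (a point): Centre of the top of the tab's 26 x 26 mm press pad, moving with it; at x = +8, y = 0 mm of the speaker, unpressed 8 mm above its back, fully pressed flush with it. A 14 mm wide nose, equally high, runs from the pad towards -x up to the home cover's front edge, 20 mm from the pad's edge.
- glue_mid (a point): Bystander: standing glue stick, white with red cap, 30 mm across, 90 mm tall; the point is its centre, half-way up.
- paint_mid (a point): Bystander: paint jar with green lid, 52 mm across, 62 mm tall; the point is its centre, half-way up.
- tape_mid (a point): Bystander: flat-lying roll of red tape, 64 mm across, 19 mm high; the point is its centre.

How it is judged:
On the way, in this order (a step that is already met when the one before it is completed fails the run):
1. the tab is pressed in (at least 6.5 mm) while the cover is still home (value of joint tab above 0.0065 m and x of cover in the frame of case below -0.055 m), for 0.1 s.
2. the cover is pushed off the bay (x of cover in the frame of case above 0.003 m), for 0.1 s.
At the end, for the whole second after the job is handed in: The tab is in (6 mm or more), the cover lies flat (within 0.08 rad) and at rest on the speaker's back, 63 to 145 mm from home so that the bay is wholly uncovered, and the bystanders are within 15 mm of where they stood (value of joint tab above 0.006 m and x of cover in the frame of case between 0.003 and 0.085 m and z of cover in the frame of case between 0.043 and 0.05 m and angle between cover's own z axis and vertical below 0.08 rad and linear speed of cover below 0.01 m/s and distance of each of glue_mid, paint_mid, tape_mid from where it was at the start of the episode below 0.015 m); the robot touches nothing.
It fails at once if the cover is lifted or tipped up (z of cover in the frame of case above 0.058 m or angle between cover's own z axis and vertical above 0.3 rad).
It fails at once if the cover is forced past the unpressed tab (value of joint tab below 0.005 m and x of cover in the frame of case above -0.053 m).
It fails at once if a bystander is moved more than 15 mm (distance of any of glue_mid, paint_mid, tape_mid from where it was at the start of the episode above 0.015 m).
It also fails if it takes over 35 s, if anything falls off the work surface, if the arm or the gripper's body presses on something with over 40 N, if the wrist force passes 120 N, or if a joint passes its speed limit or range.

## Working session

There is one attempt and no reset: what is moved stays moved. The work goes in short steps, Python scripts to look and compute and a tool call to move; the robot and the scene stay as the last step left them, time stands still between calls to the robot, and variables do not carry over. Pictures are saved under pics/ and viewed, about 8 in all and at most 12, crops included, and the job is handed in when it is done.

Besides the shell and the picture viewer there is one more tool, called after "Request:" as name([rows], argument=value, ...), one row to a line, values as JSON. arm_command: Moves the arm, as the interface text tells. Its arguments: {"type":"object","properties":{"deltas":{"type":"array"}},"required":["deltas"]}

```bash
mkdir -p pics; python3 - <<'E'
from bench import manip
import cv2
for n in("top","side"):
    c=manip.read_camera(n); cv2.imwrite(f"pics/{n}0.png",c["frame"]); print(n,c["fx"],c["cx"],c["cy"],c["R"],c["t"])
s=manip.state();print(s)
E
```

```text
top 463.39438478305186 315.13215385324906 200.24176262691645 [[-1.37889115e-02 -9.99899769e-01 -3.21203246e-03]
 [-9.80074078e-01  1.41519653e-02 -1.98127542e-01]
 [ 1.98153140e-01  4.16066609e-04 -9.80170985e-01]] [0.07490875 0.59012408 0.81813019]
side 366.34036525557417 323.20321490085456 193.2098295104022 [[-0.95711115 -0.28971312 -0.00213577]
 [-0.14458056  0.4840061  -0.86303798]
 [ 0.25106715 -0.82571448 -0.50513452]] [0.55863953 0.10193132 0.67985281]
{'time_s': 0.1, 'qpos': array([ 1.05948055e+00,  4.94132161e-01,  1.34604862e+00,  2.88273633e-05,
        1.30249022e+00, -9.54772432e-02]), 'joint_velocities': array([-1.32266863e-04, -1.29645058e-03, -2.77491543e-03, -1.02486504e-03,
       -6.50576493e-05,  5.08270479e-04]), 'tau': array([ 4.00222954e-03, -8.80223036e+01, -3.82541084e+01,  7.06065190e-02,
        4.80128126e-02, -1.19046790e-04]), 'eef_pos': array([0.25226703, 0.57142627, 0.17689796]), 'tool_rot': array([-6.48441180e-01, -3.07358668e+00,  1.60327406e-03]), 'force': array([ 0.98511401, -0.00879112, -0.1115921 ]), 'wrist_torque': array([-0.0068229 , -0.01929683,  0.01438964]), 'opening': 0.09118709301568577}
```

View pics/top0.png

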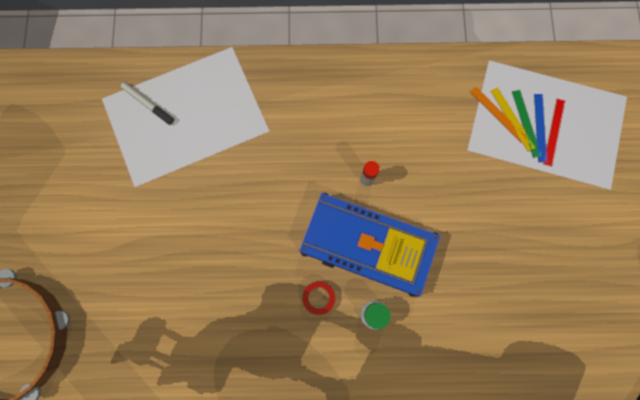

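View pics/side0.png

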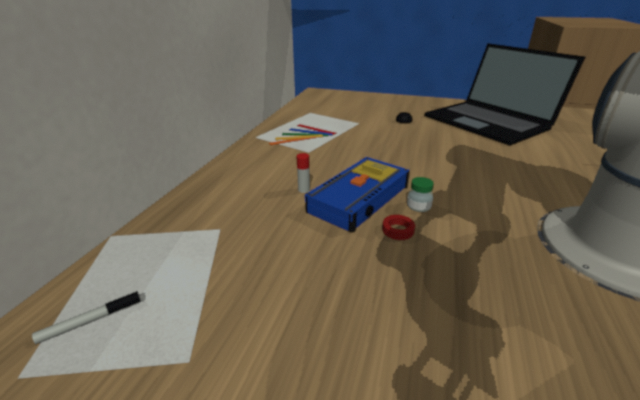

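The top view shows the speaker at about (370,244), the tab at (368,242), the yellow cover at (401,254), the glue stick at (371,170), the tape at (319,298) and the jar at (376,316). The side view agrees.

```bash
cat >h.py <<'E'
from bench import manip
import cv2, numpy as np
def mask(f,lo,hi):
    return cv2.inRange(cv2.cvtColor(f,cv2.COLOR_BGR2HSV),np.array(lo),np.array(hi))
def ray(c,uv,z):
    R=np.array(c["R"]);t=np.array(c["t"]);o=-R.T@t
    d=R.T@np.array([(uv[0]-c["cx"])/c["fx"],(uv[1]-c["cy"])/c["fy"],1]);return o+d*(z-o[2])/d[2]
COL=dict(yellow=((22,150,110),(34,255,255)),orange=((6,200,170),(16,255,255)),blue=((105,150,60),(125,255,255)))
def blob(c,col,win=None):
    m=mask(c["frame"],*COL[col])
    if win:
        k=np.zeros_like(m);k[win[1]:win[3],win[0]:win[2]]=255;m&=k
    cs,_=cv2.findContours(m,cv2.RETR_EXTERNAL,cv2.CHAIN_APPROX_NONE)
    return max(cs,key=cv2.contourArea)
def rect(c,cnt,z):
    p=np.array([ray(c,q[0],z)[:2]*1000 for q in cnt],np.float32);r=cv2.minAreaRect(p);return r
E
python3 - <<'E'
from h import *
W=dict(top=(280,180,460,310),side=(290,140,420,240))
for n in W:
    c=manip.read_camera(n)
    for col,z in(("yellow",.051),("orange",.054),("blue",.046)):
        b=blob(c,col,W[n]);r=rect(c,b,z);print(n,col,cv2.contourArea(b),cv2.boundingRect(b),np.round(r[0],1),np.round(r[1],1),round(r[2],1),cv2.boxPoints(r).round(0).tolist())
    if n=="top":
        for nm,uv,z in(("glue",(371,169),.09),("jar",(376,316),.062),("tape",(319,298),.0095)): print(nm,ray(c,uv,z))
        im=cv2.resize(c["frame"][185:310,290:450],None,fx=5,fy=5,interpolation=cv2.INTER_CUBIC);cv2.imwrite("pics/crop.png",im[:600])
E
```

```text
top yellow 1523.0 (377, 229, 48, 52) [488.3 -90.7] [70.5 79.7] 68.6 [[438.0, -109.0], [513.0, -138.0], [538.0, -72.0], [464.0, -43.0]]
top orange 176.0 (359, 234, 24, 16) [509.  -36.3] [41.6 22.3] 68.5 [[491.0, -52.0], [512.0, -60.0], [527.0, -21.0], [506.0, -13.0]]
top blue 2659.0 (304, 203, 84, 65) [527.8   9.6] [140.9  80.2] 68.7 [[465.0, -42.0], [540.0, -71.0], [591.0, 61.0], [516.0, 90.0]]
glue [ 0.64235088 -0.03758529  0.09      ]
jar [ 0.37694154 -0.03978161  0.062     ]
tape [0.40952282 0.06180899 0.0095    ]
side yellow 334.0 (353, 161, 42, 20) [487.6 -85.4] [67.4 77.3] 68.5 [[439.0, -103.0], [511.0, -131.0], [536.0, -68.0], [464.0, -40.0]]Traceback (most recent call last):
  File "<stdin>", line 6, in <module>
  File "h.py", line 14, in blob
    return max(cs,key=cv2.contourArea)
ValueError: max() iterable argument is empty
```

View pics/crop.png

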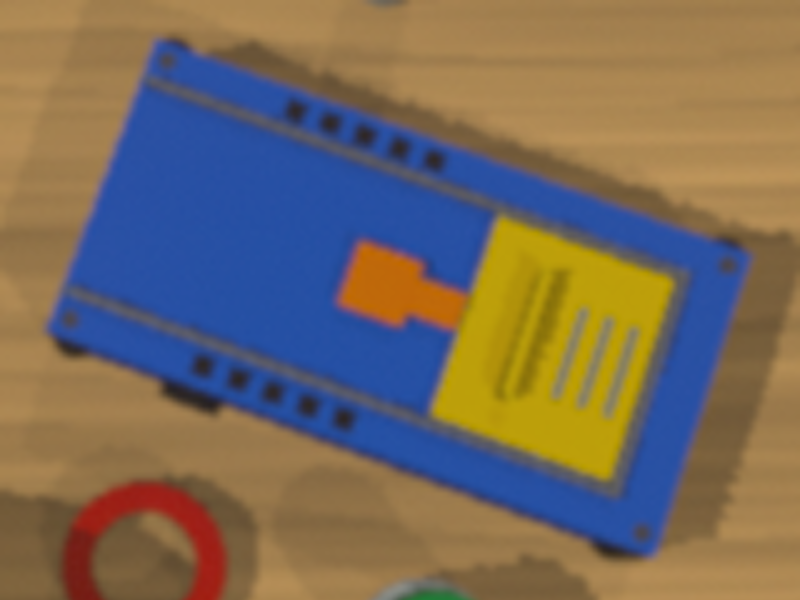

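The crop shows the tab's pad and nose pointing at the cover, with the tape and the glue stick clear of it. The measured cover is 70.5 x 79.7 mm, which matches the given size. It is centred at (488,-91) mm and the opening direction is 68.6°. That puts the tab at about (512,-28), and the tool's jaw axis is already within about 2.4° of the case axis. Next I move over the tab and close the gripper.

Request:
arm_command([
  [0, 0, 0.3, 1.9, -4.5, 0, 1],
  [0, 0, 0.3, 1.9, -4.5, 0, 1],
  [0, 0, 0.3, 1.9, -4.5, 0, 1],
  [0, 0, 0.3, 1.9, -4.5, 0, 1],
  [0, 0, 0.3, 1.9, -4.5, 0, 1],
  [0, 0, 0.3, 1.9, -4.5, 0, 1],
  [0, 0, 0.3, 1.9, -4.5, 0, 1],
  [0, 0, 0.3, 1.9, -4.5, 0, 1],
])

```text
time_s: 1.0
eef_pos: [0.4039, 0.2056, 0.176]
tool_rot: [0.568, 3.089, 0.002]
force: [0.4, 0.9, 0.5]
opening: 0.0301
```

Request:
arm_command([
  [0, 0, 0, 2.1, -4.5, 0, 1],
  [0, 0, 0, 2.1, -4.5, 0, 1],
  [0, 0, 0, 2.1, -4.5, 0, 1],
  [0, 0, 0, 2.1, -4.5, 0, 1],
  [0, 0, 0, 2.1, -4.5, -1, 1],
  [0, 0, 0, 0.5, -1, -2, 1],
  [0, 0, 0, 0, 0, -2, 1],
  [0, 0, 0, 0, 0, 0, 1],
])

```text
time_s: 1.8
eef_pos: [0.5156, -0.0387, 0.126]
tool_rot: [0.578, 3.082, 0.001]
force: [-1.3, -0.8, 0.5]
opening: 0.0007
```

```bash
python3 - <<'E'
from h import *
s=manip.state();print(s["eef_pos"],s["tool_rot"],s["force"],s["opening"])
t=manip.read_camera("top")["frame"][150:330,240:480];d=manip.read_camera("side")["frame"][90:250,260:460]
a=cv2.resize(t,(533,400),interpolation=cv2.INTER_CUBIC);cv2.imwrite("pics/b.png",cv2.resize(d,(750,600),interpolation=cv2.INTER_CUBIC))
E
```

```text
[ 0.51559674 -0.03866624  0.12603908] [5.78060254e-01 3.08240788e+00 1.47313951e-03] [-1.26066561 -0.81761631  0.52396707] 0.0007430994469650478
```

View pics/b.png

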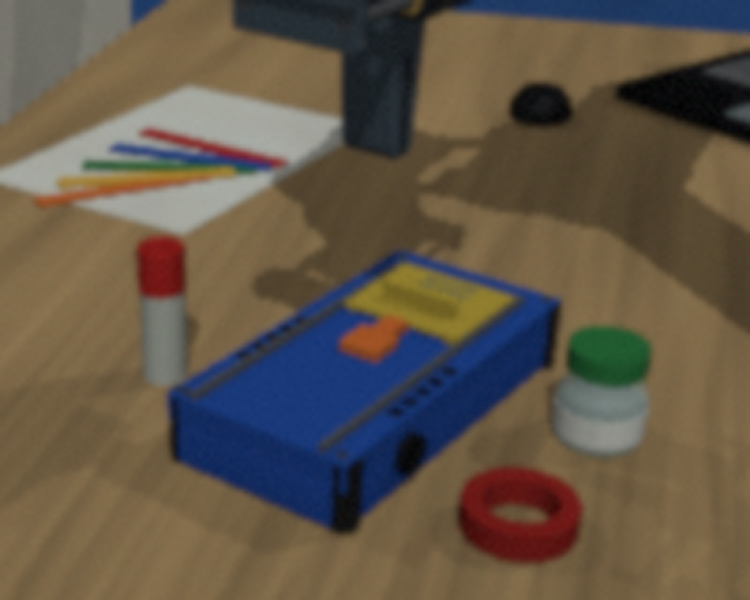

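The side crop shows the closed fingertip in the air at about (377,150), the orange pad at (370,342), and nothing in the way. I correct by (-3.5,+10.5) mm and descend.

Request:
arm_command([
  [0, 0, 0, -0.35, 1.05, 0, 1],
  [0, 0, 0, 0, 0, -2, 1],
  [0, 0, 0, 0, 0, -2.0, 1],
  [0, 0, 0, 0, 0, -2.0, 1],
  [0, 0, 0, 0, 0, 0, 1],
])

```text
time_s: 2.4
eef_pos: [0.5147, -0.0222, 0.0724]
tool_rot: [0.568, 3.073, 0.003]
force: [0.2, -1.1, 0.7]
opening: 0.0001
```

Request:
arm_command([
  [0, 0, 0, -0.25, -0.5, 0, 1],
  [0, 0, 0, 0, 0, -0.5, 1],
  [0, 0, 0, 0, 0, -0.5, 1],
  [0, 0, 0, 0, 0, 0, 1],
])

```text
time_s: 2.8
eef_pos: [0.5135, -0.0262, 0.0656]
tool_rot: [0.564, 3.069, 0.003]
force: [-0.2, 0.3, 1.2]
opening: 0.0005
```

Request:
arm_command([
  [0, 0, 0, -0.1, -0.2, -0.6, 1],
  [0, 0, 0, 0, 0, -0.5, 1],
  [0, 0, 0, 0, 0, -0.4, 1],
  [0, 0, 0, 0, 0, -0.4, 1],
  [0, 0, 0, 0, 0, -0.3, 1],
])

```text
time_s: 3.3
eef_pos: [0.5129, -0.0286, 0.0424]
tool_rot: [0.565, 3.068, 0.003]
force: [-0.0, -0.9, 0.5]
opening: 0.0006
```

TCP is at 42 mm with no force, which is below the speaker's back, so I look before going further.

```bash
python3 - <<'E'
from h import *
s=manip.state();print(s["eef_pos"],s["tool_rot"],s["force"],s["tau"],s["wrist_torque"])
c=manip.read_camera("side");d=c["frame"][90:250,260:460]
cv2.imwrite("pics/c.png",cv2.resize(d,(750,600),interpolation=cv2.INTER_CUBIC))
p=np.array(c["R"])@s["eef_pos"]+c["t"];u=c["fx"]*p[0]/p[2]+c["cx"];v=c["fy"]*p[1]/p[2]+c["cy"];print("tip in crop",(u-260)*3.75,(v-90)*3.75)
E
```

```text
[ 0.51287802 -0.02864849  0.04237443] [0.56463969 3.06760526 0.00331113] [-0.04566468 -0.91583175  0.46360963] [-4.31171246e-02 -7.57688856e+01 -2.35873371e+01 -7.53820175e-03
  1.04599202e-01 -1.44342364e-03] [0.01686044 0.02353664 0.03023161]
tip in crop 365.7163531309351 348.65025882849346
```

View pics/c.png

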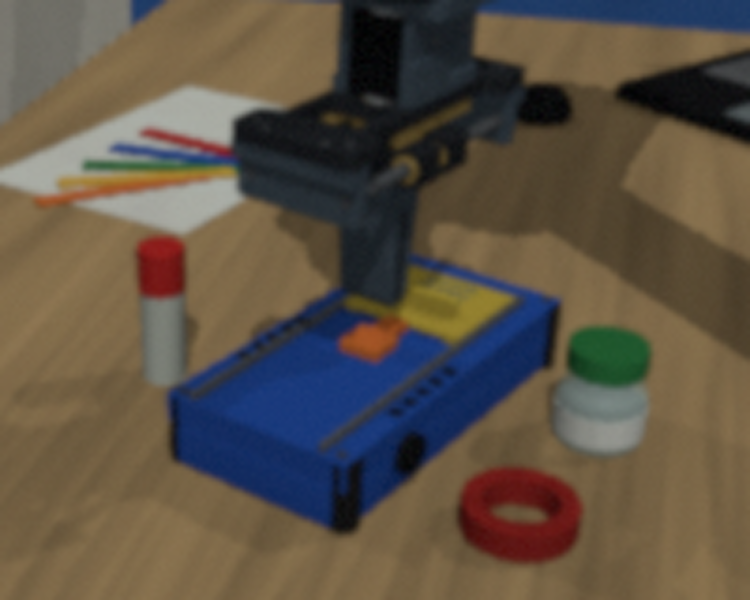

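The tip shows at about (375,300), but the reported TCP projects to (366,349). The tip is either about 28 mm higher than reported or offset to the side. The pad is untouched. I check with the earlier picture and the top view.

```bash
python3 - <<'E'
from h import *
s=manip.state();c=manip.read_camera("side")
def pr(c,X):
    p=np.array(c["R"])@np.array(X)+c["t"];return np.array([c["fx"]*p[0]/p[2]+c["cx"],c["fy"]*p[1]/p[2]+c["cy"]])
print("earlier pred crop",(pr(c,[.5156,-.0387,.126])-[260,90])*3.75,"seen ~377,150")
e=s["eef_pos"]
for d in([0,0,.02],[0,0,.03],[0,-.03,0],[0,-.05,0],[.03,0,0]): print(d,(pr(c,e+d)-[260,90])*3.75)
t=manip.read_camera("top");print("top pred tip",(pr(t,e)-[240,130])*3,"10cm up",(pr(t,e+[0,0,.1])-[240,130])*3)
cv2.imwrite("pics/d.png",cv2.resize(t["frame"][130:330,240:480],None,fx=3,fy=3,interpolation=cv2.INTER_CUBIC))
E
```

```text
earlier pred crop [371.44765363 210.21474854] seen ~377,150
[0, 0, 0.02] [367.53187387 319.17650641]
[0, 0, 0.03] [368.32346128 303.84763716]
[0, -0.03, 0] [376.44243542 326.51309517]
[0, -0.05, 0] [383.08059579 312.08223982]
[0.03, 0, 0] [316.59911287 342.32907177]
top pred tip [377.79502978 335.60224597] 10cm up [396.36120092 315.99554616]
```

View pics/d.png

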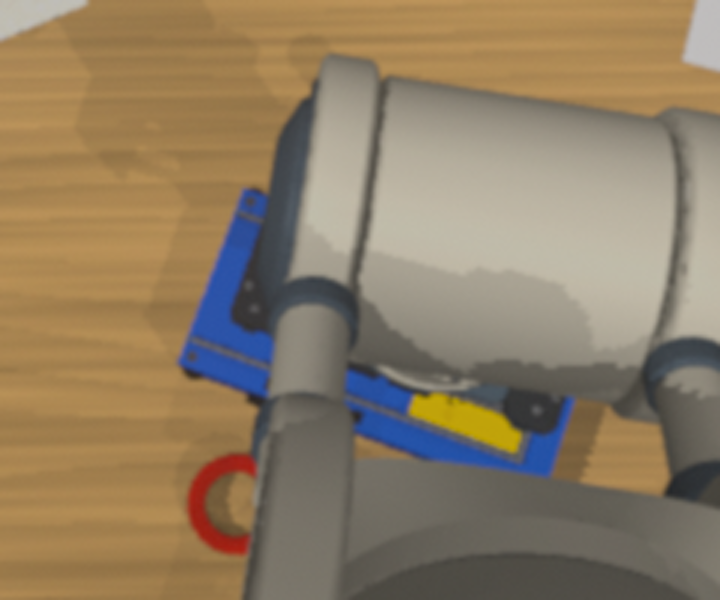

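The top view puts the gripper axis at the right y (knuckle midpoint at column 395 against 396 predicted). The fingers therefore end about 30–38 mm above the reported TCP, and they look shorter than stated. Lateral position is good, so I descend with small steps and watch the force.

Request:
arm_command([
  [0, 0, 0, 0, 0, -0.6, 1],
  [0, 0, 0, 0, 0, -0.4, 1],
  [0, 0, 0, 0, 0, -0.3, 1],
  [0, 0, 0, 0, 0, 0, 1],
])

```text
time_s: 3.85
eef_pos: [0.5131, -0.0286, 0.0287]
tool_rot: [0.564, 3.067, 0.003]
force: [-0.1, -0.4, -0.3]
opening: 0.0006
```

```bash
python3 - <<'E'
from h import *
s=manip.state();print(s["eef_pos"],s["force"])
d=manip.read_camera("side")["frame"][120:210,310:420]
cv2.imwrite("pics/e.png",cv2.resize(d,(660,540),interpolation=cv2.INTER_CUBIC))
E
```

```text
[ 0.51311172 -0.02860325  0.02873354] [-0.05097775 -0.41183779 -0.3172344 ]
```

View pics/e.png

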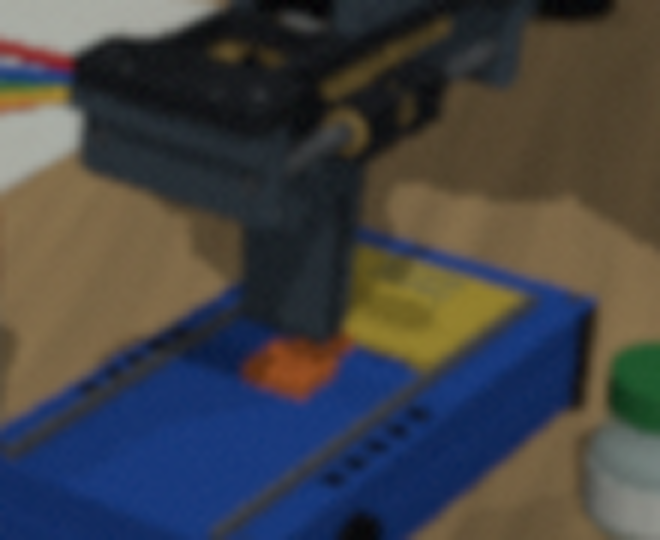

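The tip's lower corners are at (245,310) and (330,340) and the pad's left corner is at (243,357), so the gap is about 18 mm, straight above the pad. I continue down.

Request:
arm_command([
  [0, 0, 0, 0, 0, -0.6, 1],
  [0, 0, 0, 0, 0, -0.5, 1],
  [0, 0, 0, 0, 0, -0.2, 1],
  [0, 0, 0, 0, 0, -0.2, 1],
])

```text
time_s: 4.3
eef_pos: [0.5138, -0.0287, 0.0132]
tool_rot: [0.564, 3.066, 0.003]
force: [-0.8, 0.6, 4.5]
opening: 0.0003
```

Contact, 4.5 N. I press on in 2 mm steps.

Request:
arm_command([
  [0, 0, 0, 0, 0, -0.2, 1],
  [0, 0, 0, 0, 0, -0.2, 1],
])

```text
time_s: 4.5
eef_pos: [0.5139, -0.0287, 0.0096]
tool_rot: [0.564, 3.065, 0.003]
force: [-15.3, 1.3, 76.1]
opening: 0.0008
```

Request:
arm_command([
  [0, 0, 0, 0, 0, -0.2, 1],
  [0, 0, 0, 0, 0, -0.2, 1],
])

```text
time_s: 4.7
eef_pos: [0.514, -0.0287, 0.0097]
tool_rot: [0.563, 3.063, 0.003]
force: [-14.8, 2.6, 61.6]
opening: 0.0003
```

The end stop is reached at 60–76 N. I raise, straighten the 1.6° tilt, and move back to behind the rib at about (483,-103), ready to verify.

Request:
arm_command([
  [0, 0, 0, 0, 0, 1, 1],
  [0, 0, 0, 0, 0, 2, 1],
  [0.3, 1.5, 0, 0, 0, 1.5, 1],
  [0, 0, 0, -1, -2.5, 0.3, 1],
  [0, 0, 0, -1, -2.5, 0, 1],
  [0, 0, 0, -0.7, -1.6, 0, 1],
  [0, 0, 0, 0, 0, 0, 1],
])

```text
time_s: 5.4
eef_pos: [0.4863, -0.0963, 0.0604]
tool_rot: [0.565, 3.089, 0.003]
force: [0.2, 0.1, -0.7]
opening: 0.0004
```

```bash
python3 - <<'E'
from h import *
s=manip.state();print(s["eef_pos"],s["tool_rot"],s["force"])
c=manip.read_camera("side");d=c["frame"][110:220,300:430]
cv2.imwrite("pics/f.png",cv2.resize(d,(709,600),interpolation=cv2.INTER_CUBIC))
E
```

```text
[ 0.48631897 -0.09632539  0.06044244] [0.56466293 3.08884254 0.00345187] [ 0.22434042  0.08518985 -0.68865589]
```

View pics/f.png

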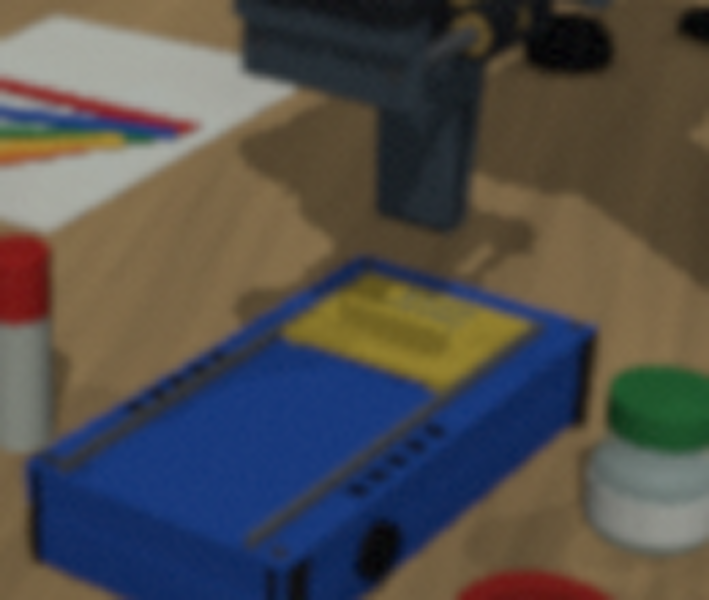

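The orange tab can no longer be seen, so it is flush, and the cover is still home. The finger is about 7 mm too near the rib, so I back off. Tip height is the reported z plus 36 mm, so I descend to about 0.020.

Request:
arm_command([
  [0, 0, 0, -0.25, -0.6, 0, 1],
  [0, 0, 0, 0, 0, 0, 1],
  [0, 0, 0, 0, 0, -1.5, 1],
  [0, 0, 0, 0, 0, -1, 1],
  [0, 0, 0, 0, 0, -0.5, 1],
  [0, 0, 0, 0, 0, 0, 1],
])

```text
time_s: 6.05
eef_pos: [0.4852, -0.0995, 0.029]
tool_rot: [0.561, 3.089, 0.004]
force: [-0.6, -0.6, -0.0]
opening: 0.0003
```

Request:
arm_command([
  [0, 0, 0, -0.2, -0.5, 0, 1],
  [0, 0, 0, 0, 0, 0, 1],
  [0, 0, 0, 0, 0, -0.5, 1],
  [0, 0, 0, 0, 0, -0.2, 1],
  [0, 0, 0, 0, 0, 0, 1],
])

```text
time_s: 6.55
eef_pos: [0.4837, -0.105, 0.0223]
tool_rot: [0.56, 3.088, 0.004]
force: [-0.8, 0.3, -0.3]
opening: 0.0007
```

```bash
python3 - <<'E'
from h import *
s=manip.state();print(s["eef_pos"],s["tool_rot"],s["force"])
c=manip.read_camera("side");d=c["frame"][110:220,300:430]
cv2.imwrite("pics/g.png",cv2.resize(d,(709,600),interpolation=cv2.INTER_CUBIC))
E
```

```text
[ 0.48365162 -0.10500706  0.02231917] [0.56030771 3.08806239 0.00410587] [-0.75764346  0.30218232 -0.33541186]
```

View pics/g.png

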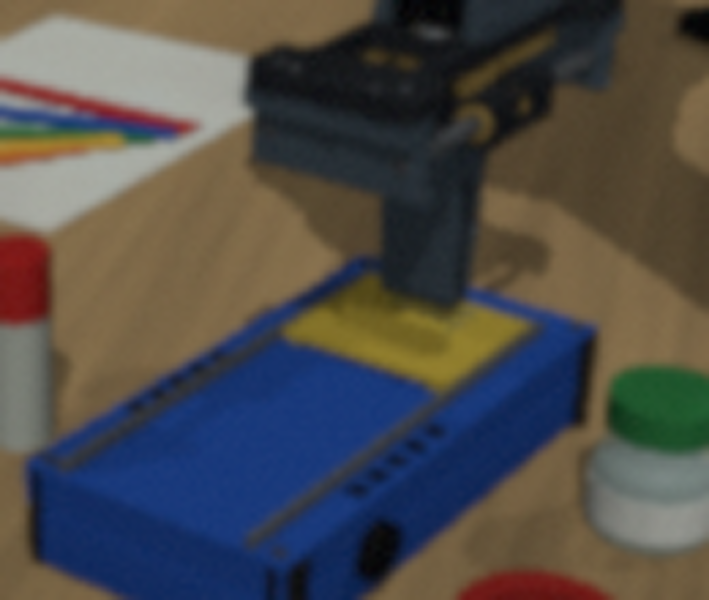

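The tip sits just behind the rib at about (425,300) and has not touched anything. I lower it 3 mm more and start the push.

Request:
arm_command([
  [0, 0, 0, 0, 0, -0.25, 1],
  [0, 0, 0, 0, 0, 0, 1],
  [0, 0, 0, 0.22, 0.56, 0, 1],
  [0, 0, 0, 0.22, 0.56, 0, 1],
  [0, 0, 0, 0.22, 0.56, 0, 1],
  [0, 0, 0, 0.22, 0.56, 0, 1],
])

```text
time_s: 7.2
eef_pos: [0.4932, -0.0811, 0.0199]
tool_rot: [0.561, 3.088, 0.004]
force: [0.1, -0.1, -0.4]
opening: 0.0005
```

Request:
arm_command([
  [0, 0, 0, 0.22, 0.56, 0, 1],
  [0, 0, 0, 0.22, 0.56, 0, 1],
  [0, 0, 0, 0.22, 0.56, 0, 1],
  [0, 0, 0, 0.22, 0.56, 0, 1],
  [0, 0, 0, 0.22, 0.56, 0, 1],
  [0, 0, 0, 0.22, 0.56, 0, 1],
])

```text
time_s: 7.8
eef_pos: [0.5077, -0.0438, 0.0199]
tool_rot: [0.56, 3.088, 0.004]
force: [-0.5, -0.2, -0.1]
opening: 0.0002
```

```bash
python3 - <<'E'
from h import *
s=manip.state();print(s["eef_pos"],s["tool_rot"],s["force"])
c=manip.read_camera("side");d=c["frame"][110:220,300:430]
cv2.imwrite("pics/i.png",cv2.resize(d,(709,600),interpolation=cv2.INTER_CUBIC))
E
```

```text
[ 0.50766257 -0.04384129  0.01992688] [0.55985207 3.08781537 0.00412644] [-0.45656886 -0.1530231  -0.13584154]
```

View pics/i.png

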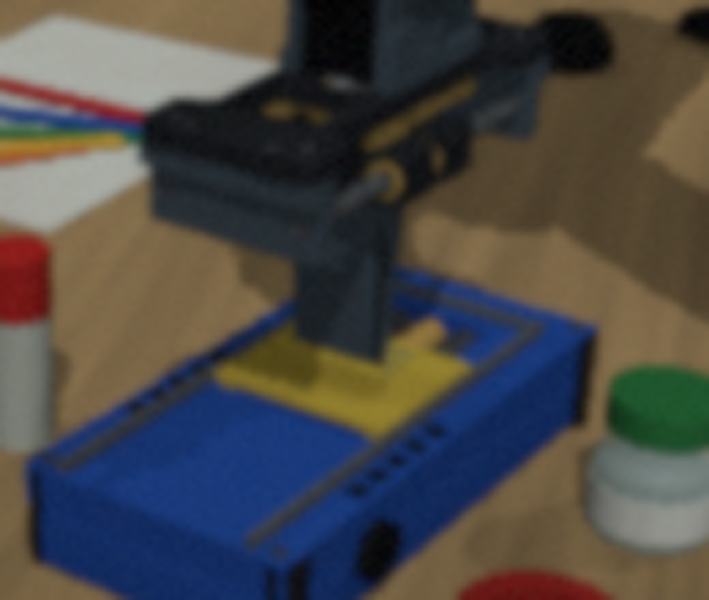

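The cover has slid over the tab, the bay is opening at (440,340), and the cover lies flat. About 34 mm more.

Request:
arm_command([
  [0, 0, 0, 0.22, 0.56, 0, 1],
  [0, 0, 0, 0.22, 0.56, 0, 1],
  [0, 0, 0, 0.22, 0.56, 0, 1],
  [0, 0, 0, 0.22, 0.56, 0, 1],
  [0, 0, 0, 0.18, 0.45, 0, 1],
  [0, 0, 0, 0, 0, 0, 1],
])

```text
time_s: 8.45
eef_pos: [0.5197, -0.0137, 0.02]
tool_rot: [0.559, 3.088, 0.004]
force: [-0.7, 0.2, -0.1]
opening: 0.0005
```

Request:
arm_command([
  [0, 0, 0, -0.2, -0.5, 0, 1],
  [0, 0, 0, -0.1, -0.2, 1, 1],
  [0, 0, 0, 0, 0, 3, 1],
  [0, 0, 0, 0, 0, 4, 1],
  [0, 0, 0, -1, -3, 3, 1],
  [0, 0, 0, -1.5, -4, 2, 1],
  [0, 0, 0, -1.5, -4, 0, 1],
  [0, 0, 0, -1.5, -4, 0, 1],
])

```text
time_s: 9.25
eef_pos: [0.4585, -0.1746, 0.1594]
tool_rot: [0.551, 3.087, 0.002]
force: [-0.5, -0.3, -0.5]
opening: 0.0005
```

Request:
arm_command([
  [0, 0, 0, -1, -4.5, 0, 1],
  [0, 0, 0, -1, -4.5, 0, 1],
  [0, 0, 0, 0, -4.5, 0, 1],
  [0, 0, 0, 0, -4.5, 0, 1],
  [0, 0, 0, 0, -4.5, 0, 1],
  [0, 0, 0, 0, -4.5, 0, 1],
  [0, 0, 0, 0, 0, 0, 1],
  [0, 0, 0, 0, 0, 0, 1],
])

```text
time_s: 10.05
eef_pos: [0.4283, -0.463, 0.1666]
tool_rot: [0.566, 3.08, -0.005]
force: [-0.5, 0.3, 0.1]
opening: 0.0003
```

```bash
python3 - <<'E'
from h import *
s=manip.state();print(s["eef_pos"],s["force"],s["joint_velocities"].round(3))
c=manip.read_camera("top")
b=blob(c,"yellow",(280,180,460,310));r=rect(c,b,.051);print(np.round(r[0],1),np.round(r[1],1),r[2],"travel",(np.array(r[0])-[488.3,-90.7])@[.365,.931])
cv2.imwrite("pics/j.png",cv2.resize(c["frame"][150:330,240:480],None,fx=3,fy=3,interpolation=cv2.INTER_CUBIC))
E
```

```text
[ 0.42829969 -0.46302084  0.16657737] [-0.53730259  0.29234789  0.13468912] [-0.036  0.015 -0.039 -0.007  0.008 -0.017]
[518.6 -14.3] [68.1 79.8] 69.30640411376953 travel 82.21246314544678
```

View pics/j.png

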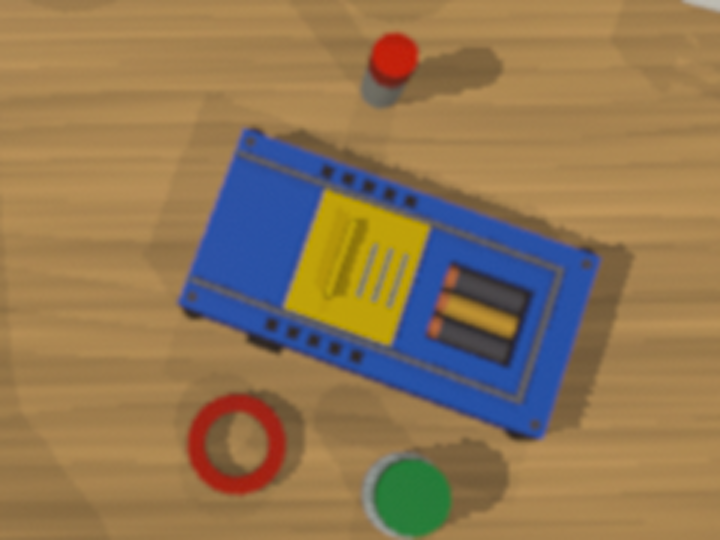

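The bay is wholly open, the cover lies flat between the rails after about 82 mm of travel, and the bystanders are where they were. I hand the job in.

```bash
python3 -c "
from bench import manip
print(manip.job_done())"
```

```text
the job is handed in; nothing more can be done
None
```

I pressed the tab in to its end stop, then pushed the cover by its rib along the guides and over the tab. I drew the arm clear and handed the job in at about 10 s; no verdict is reported.

**Last checks:**
- **Cover:** the last top view shows about 82 mm of travel (63–145 mm needed), with the cover flat between the rails and all three cells exposed.
- **Tab:** after the press the orange tab could no longer be seen in the side view, so it looked flush. It was under the cover by the end, so I did not see it again.
- **Bystanders:** the glue stick, jar and tape look unmoved in the last view. I judged that by eye and did not measure it.
- **Robot:** the tool touches nothing and the force reading is near zero.

**What disagreed:**
- **Fingertip height:** the fingers end about 36 mm above the reported TCP. My first press stopped in the air, so I made the final descent by camera and force.
- **Press force:** the end-stop press peaked at 76 N in the readings. That is within the 120 N wrist limit but harder than the tab needed.

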